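# Find the charged grinding jar by weight and show it to the code scanner

## Robot

A 6-joint arm with a two-finger parallel gripper is mounted at the origin on the work surface. World frame = base frame: x ahead of the robot, y to its left, z up, the work surface at z = 0. Lengths are in m, angles in rad, forces in N, time in s.
With the tool pointing down it reaches from about 0.3 to 0.85 m from the base axis. Payload 4.2 kg.
Tool frame: the origin (TCP) lies midway between the tips of the shut fingers; the grasp point (between the pads) lies manip.tcp_to_grasp behind it (manip.tcp_to_grasp is the distance from the TCP to the grasp point, in m); z points along the fingers, y is the direction in which the jaws open and shut (so a half turn about z gives the same grasp; the last joint's range is limited). The gripper opens to 91 mm and grips with 3 to 60 N. Pads are 32 mm wide; open, the fingers measure 118 mm over their backs; the gripper's body (76 mm by 178 mm) begins 60 mm behind the grasp point.
Start: joints at [-1.253, 0.32, 1.565, -0, 1.257, -0.02], TCP at [0.191, -0.543, 0.214] pointing down, gripper open.
Joint ranges: [-3.11, 3.11], [-0.84, 2.01], [0.21, 2.61], [-1.34, 4.49], [0.05, 2.63], [-2.56, 2.56]. Speed limits (rad/s): [2.57, 2.57, 3.14, 3.14, 3.14, 3.14].

## Interface

Orientations are given as a unit quaternion [x, y, z, w].
In Python, from cell import manip gives the robot as it stands. The module is installed in compiled form; this text tells all that it offers.
- The arm moves only by the tool carry_out, never from a script. Its argument "series" is a list of rows, each a list of 5 numbers: the shift along the tool's x, y, z in cm, then the turn about the tool's z in degrees, then the opening, from 0 (shut) to 1 (fully open). A call has 1 to 10 rows; each row is the pose to reach, as a shift and turn from the pose commanded when the call began, along the tool's axes at that moment; what a row does not reach only later rows make up. A row lasts 1/12 s, in which the tool goes at most 41.7 mm and 7.16 degrees, less where a joint would pass 70% of its speed; a pose out of reach is approached as far as the arm can. A call with a gripper value outside its range is refused whole. The fingers move at their own pace and stop on an object; "grip_force" is the grip in N (left out, the last holds). Time passes only in rows, so rows that repeat a pose let the fingers close. It gives the time, the measured TCP pose, the force and the opening at its end, in the units of the state.
- manip.sense(): the state, without advancing time (a new reading comes with each control period).
- manip.snapshot(name): name is "side" or "top"; returns the picture (400x640x3 uint8, red, green, blue); there is no depth.
- manip.camera_model(name): a dict with "camera_matrix" (3x3 intrinsics, pixels), "rvec" (rotation vector, rad) and "tvec" (3), from world to camera coordinates, as OpenCV has them. Camera axes: x right, y down, z forward; pixel columns grow to the right and rows downward; lengths in m; the calibration is good to about 2 mm. A picture is of the moment at which its call begins. camera_model takes no time and is no camera call.
- manip.sign_off(): hands the job in, once; it reports no verdict.
The state is a dict: "time": time; "joint_positions": joint angles; "dq": joint speeds; "tau": joint torques, N m; "tool_pos": TCP position; "eef_rot": TCP orientation; "force": force on the tool from outside, world axes, zero at the start; "wrist_torque": the same for the moment, N m; "width": opening from 0.0 (shut) to 1.0 (fully open).
Only numpy, scipy, OpenCV 4.12 (cv2) and the standard library are available. Lean on these libraries where they do the work, as an engineer would, in place of code of your own. Each camera call takes 0.05 s, during which the arm holds its last target.

## Task

The two closed white grinding jars on the steel tray look alike, but only one has its set of grinding balls inside: lift each clear of the tray in turn to feel which is heavier, and leave the lighter one standing upright on the tray. Then hold the heavier jar up, upright and clear of everything, about 10 cm in front of the code scanner's window, level with it, with the jar's square code squarely facing the window and not covered by the fingers, and finish while still holding it there. Do not tip a jar over, do not bump the scanner, and leave everything else on the bench where it is.

Things in the scene. Friction and masses are not known exactly. Their poses are not given: they have to be found in the camera images.
- tray: shallow stainless steel tray, fixed, 200 mm (x) by 360 mm (y), rim 18 mm high, walls and floor 3 mm thick; the two jars stand in it side by side along its y and a loose black sealing ring lies between and beyond them. Origin at the centre of its underside, on the bench; inner floor 3 mm above it
- jar_a_centre (a point): a closed grinding jar: upright white plastic cylinder, 48 mm in diameter, 70 mm tall, with a knurled screw lid of the same diameter (top 22 mm); one of two jars alike but for their weight. This point is its centre, 35 mm above its underside and 35 mm below its top; z up along the jar, x towards the side with the code. Either jar can be the heavier; the difference is 0.15 to 0.31 kg, and neither weighs more than 0.5 kg
- jar_a_code: the square code on this jar: a black and white matrix 19 mm square on a flat white pad 22 mm wide and 26 mm high that stands 2.5 mm proud of the jar's side. Origin at the centre of the code's face, 26.5 mm from the jar's axis and 26 mm above its underside; x points straight out of the face, z up along the jar. At the start the code looks away from the robot, to within 35 degrees of the robot's forward direction
- jar_b_centre (a point): a closed grinding jar: upright white plastic cylinder, 48 mm in diameter, 70 mm tall, with a knurled screw lid of the same diameter (top 22 mm); one of two jars alike but for their weight. This point is its centre, 35 mm above its underside and 35 mm below its top; z up along the jar, x towards the side with the code. Either jar can be the heavier; the difference is 0.15 to 0.31 kg, and neither weighs more than 0.5 kg
- jar_b_code: the square code on this jar: a black and white matrix 19 mm square on a flat white pad 22 mm wide and 26 mm high that stands 2.5 mm proud of the jar's side. Origin at the centre of the code's face, 26.5 mm from the jar's axis and 26 mm above its underside; x points straight out of the face, z up along the jar. At the start the code looks away from the robot, to within 35 degrees of the robot's forward direction
- scanner: hands-free code scanner, fixed: grey box-shaped head 58 mm deep (x), 86 mm wide (y), from 77 to 153 mm above the bench, on a thin dark stem and a round foot of 92 mm diameter. Origin at the centre of the foot's underside; the black front with the window looks along the scanner's own -x, roughly towards the robot
- scanner_window (a point): centre of the scanner's window (dark glass 60 mm wide, 46 mm high), 115 mm above the bench, 30 mm in front of the foot's centre; axes as the scanner's: the window looks along -x, so a code that faces it has its x axis along the scanner's x
- seal: bystander: loose black rubber ring in the tray, 42 mm in diameter, 8 mm high; origin under its centre
- ball_dish: bystander: round steel dish with steel balls, 100 mm in diameter, 32 mm high; origin under its centre
- spatula: bystander: slim steel laboratory spatula with a black handle lying on the bench, 200 mm long along its x; origin near its middle, on the bench
- spanner: bystander: steel spanner lying on the bench, 170 mm long along its x; origin near its middle, on the bench
- beaker: bystander: glass beaker, 72 mm in diameter, 92 mm tall; origin under its centre
- reagent: bystander: amber bottle with a blue cap, 72 mm in diameter, 165 mm tall; origin under its centre
- tube_rack: bystander: grey rack of capped tubes, 100 mm (x) by 220 mm (y), 59 mm tall; origin under its centre
- wash_bottle: bystander: white wash bottle with a bent spout, 68 mm in diameter, 198 mm tall; origin under its centre

How it is judged:
By the outcome, as a careful person would: the job done as asked, in the order asked, and still so for the second after the job is handed in, while the arm keeps its last pose, push and grip.
It also fails if it takes over 70 s, if anything falls off the work surface, if the arm or the gripper's body presses on something with over 40 N, if the wrist force passes 120 N, or if a joint passes its speed limit or range.

## Working session

There is one attempt and no reset: what is moved stays moved. The work goes in short steps, Python scripts to look and compute and a tool call to move; the robot and the scene stay as the last step left them, time stands still between calls to the robot, and variables do not carry over. Pictures are saved under pics/ and viewed, and the job is handed in when it is done.

Besides the shell and the picture viewer there is one more tool, called after "Request:" as name(argument=value, ...) on one line, values as JSON. carry_out: Moves the arm, as the interface text tells. Its arguments: {"type":"object","properties":{"series":{"type":"array","items":{"type":"array","items":{"type":"number"}}},"grip_force":{"type":"number"}},"required":["series"]}

```bash
mkdir -p pics; python3 - <<'E'
from cell import manip
import cv2
print(manip.tcp_to_grasp, manip.sense())
for n in("side","top"):
    im=manip.snapshot(n); cv2.imwrite(f"pics/{n}0.png",im[:,:,::-1]); print(n,manip.camera_model(n))
E
```

```text
0.0188 {'time': 0.0, 'joint_positions': array([-1.25298628e+00,  3.20280225e-01,  1.56570793e+00, -3.01043504e-05,
        1.25740629e+00, -1.99967818e-02]), 'dq': array([-1.63813370e-05, -8.91151672e-04,  4.09110834e-04, -6.81610834e-04,
       -2.34765700e-04, -2.44796167e-03]), 'tau': array([ 1.19120148e-03, -4.12466347e+01, -2.31970489e+01,  7.27650197e-02,
        4.55715274e-02, -1.48062295e-04]), 'tool_pos': array([ 0.19039453, -0.54200514,  0.21311578]), 'eef_rot': array([ 9.85768515e-01,  1.68105987e-01, -1.47810530e-04, -8.88802193e-04]), 'force': array([-0.99807319, -0.2150549 ,  0.45581026]), 'wrist_torque': array([ 0.02990988, -0.020937  ,  0.02008266]), 'width': 0.9988944762177339}
side {'camera_matrix': array([[392.47875877,   0.        , 319.86961   ],
       [  0.        , 392.47875877, 196.21346923],
       [  0.        ,   0.        ,   1.        ]]), 'rvec': array([ 1.03164599, -2.39832771,  1.10672007]), 'tvec': array([0.38258163, 0.36091389, 1.13994835])}
top {'camera_matrix': array([[453.83402224,   0.        , 315.07745521],
       [  0.        , 453.83402224, 199.73083161],
       [  0.        ,   0.        ,   1.        ]]), 'rvec': array([ 2.16840088, -2.05445836,  0.21550952]), 'tvec': array([-0.03661376,  0.58743796,  1.22263633])}
```

View pics/side0.png

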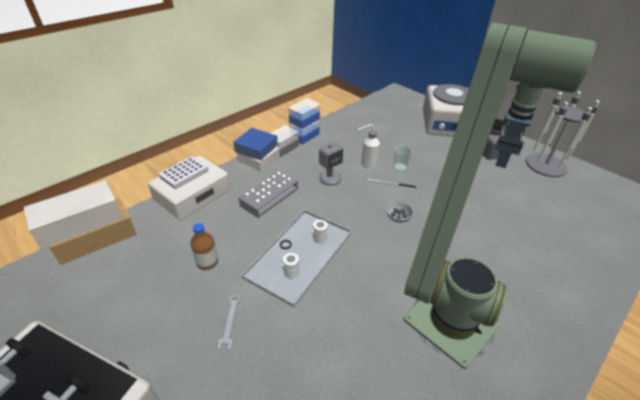

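View pics/top0.png

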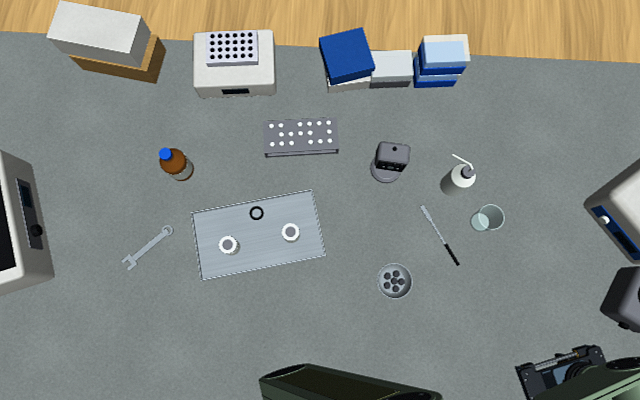

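The side view shows the jars at about (320,232) and (291,265), the scanner at (330,160) and the tray between them. In the top view the jars are at (290,232) and (228,245), the scanner head at (392,155), the dish at (395,281) and the ring at (257,213). I'll enlarge these areas.

```bash
cat > h.py <<'E'
import numpy as np,cv2
from cell import manip
from scipy.optimize import least_squares
def cm(n):
    c=manip.camera_model(n); return np.array(c["camera_matrix"]),np.array(c["rvec"]),np.array(c["tvec"])
def proj(n,P):
    K,r,t=cm(n); return cv2.projectPoints(np.array(P,float).reshape(-1,1,3),r,t,K,None)[0].reshape(-1,2)
def tri(ps,pt):
    Ms=[]
    for n in("side","top"):
        K,r,t=cm(n); Ms.append(K@np.c_[cv2.Rodrigues(r)[0],t])
    X=cv2.triangulatePoints(Ms[0],Ms[1],np.array(ps,float).reshape(2,1),np.array(pt,float).reshape(2,1)).ravel(); X=X[:3]/X[3]
    return X,proj("side",X)[0]-ps,proj("top",X)[0]-pt
def onz(n,p,z):
    K,r,t=cm(n);R=cv2.Rodrigues(r)[0];d=R.T@np.linalg.inv(K)@np.array([p[0],p[1],1.]);c=-R.T@t
    return c+d*(z-c[2])/d[2]
def crop(src,dst,x0,y0,w,h,f):
    im=cv2.imread(src)[y0:y0+h,x0:x0+w]; im=cv2.resize(im,None,fx=f,fy=f,interpolation=cv2.INTER_CUBIC)
    for i in range(0,w,10): cv2.putText(im,str(x0+i),(i*f,8),0,.3,(0,0,255),1);cv2.line(im,(i*f,9),(i*f,14),(0,0,255),1)
    for i in range(0,h,10): cv2.putText(im,str(y0+i),(0,i*f+4),0,.3,(0,0,255),1);cv2.line(im,(20,i*f),(26,i*f),(0,0,255),1)
    cv2.imwrite(dst,im)
E
python3 - <<'E'
from h import *
crop("pics/top0.png","pics/top0a.png",185,180,145,105,5)
crop("pics/top0.png","pics/top0b.png",350,125,80,65,9)
crop("pics/side0.png","pics/side0a.png",240,205,115,100,6)
crop("pics/side0.png","pics/side0b.png",300,130,70,60,10)
for n in("side","top"):
    K,r,t=cm(n);print(n,-cv2.Rodrigues(r)[0].T@t)
E
```

```text
side [-0.166139    0.72494651  1.01141493]
top [ 0.32684966 -0.01471217  1.31689649]
```

View pics/top0a.png

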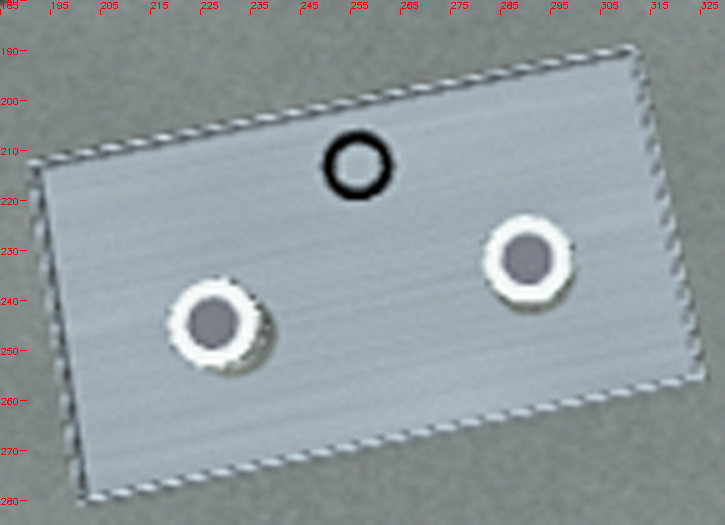

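View pics/top0b.png

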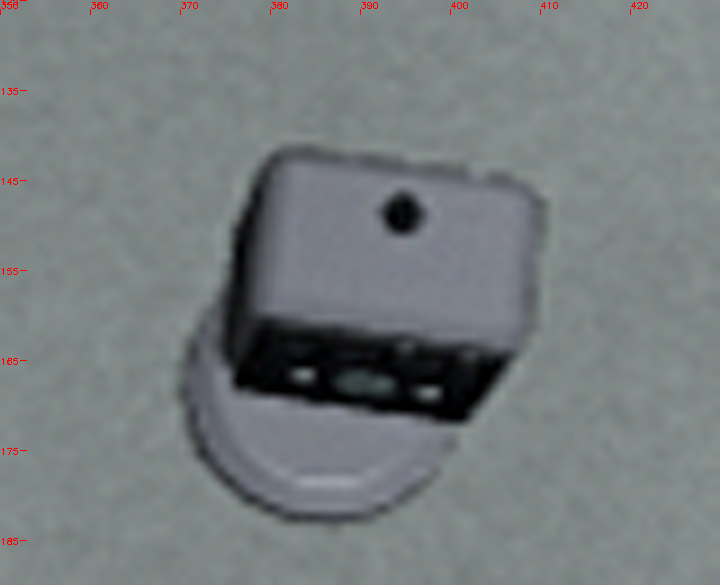

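View pics/side0a.png

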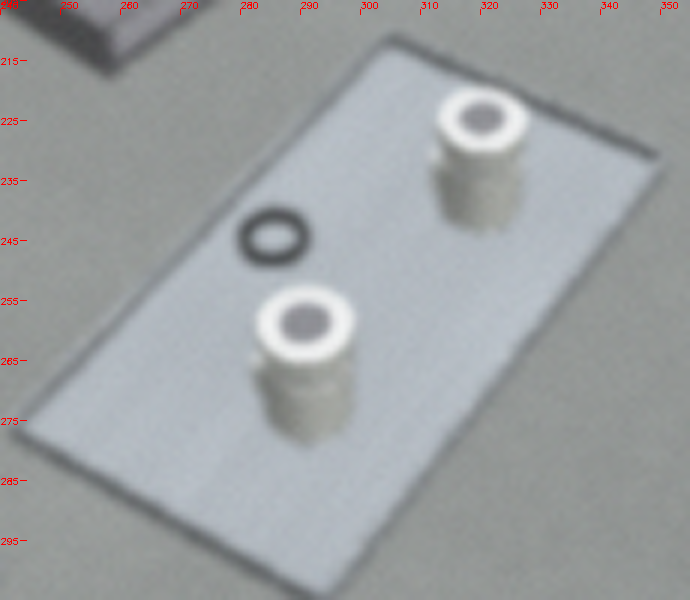

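View pics/side0b.png

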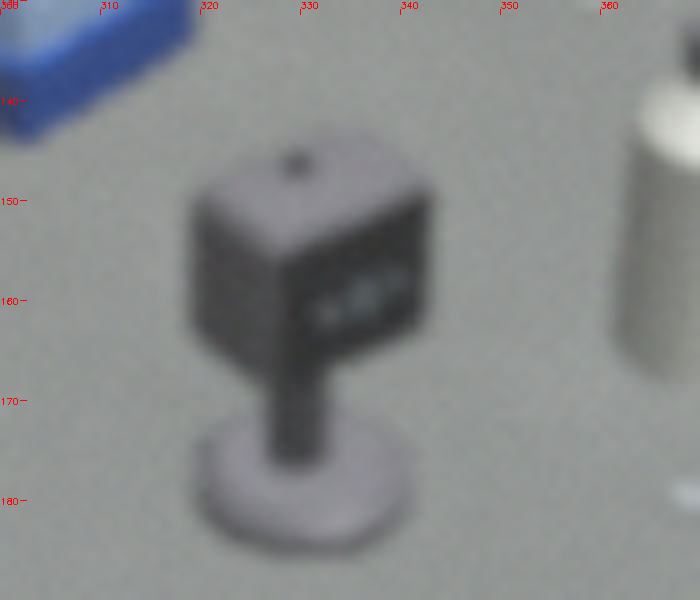

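Lid-disc centres: top (227.0,244.2) and (290.0,231.4); side (290.3,258.4) and (319.9,224.2). I read the scanner corners off the crops and will fit its pose.

```bash
python3 - <<'E'
from h import *
np.set_printoptions(precision=4,suppress=True)
for nm,s,t in(("lid left",(290.3,258.4),(227,244.2)),("lid right",(319.9,224.2),(290,231.4)),("seal",(285.3,244.1),(256.3,212.6)),
 ("scan FTL",(327.9,155.4),(406.8,163.8)),("scan window",(335.9,159.3),(390.1,167.0)),("hole",(329.1,146),(394.2,148.4))):
    print(nm,*tri(s,t))
print("scan FT other(top)->z.153",onz("top",(378.7,159.9),.153),onz("top",(406.8,163.8),.153))
for n,p in(("top",(378.7,159.9)),("side",(327.9,155.4))): print(n,onz(n,p,.153))
# fit scanner
m={"FTl":(-.029,.043,.153),"FTr":(-.029,-.043,.153),"FBl":(-.029,.043,.077),"FBr":(-.029,-.043,.077),"BTl":(.029,.043,.153),"W":(-.03,0,.115)}
obs=[("top","FTl",(378.7,159.9)),("top","FTr",(406.8,163.8)),("top","FBl",(375.7,167.7)),("top","FBr",(400.9,171.4)),("top","W",(390.1,167)),
("side","FTl",(327.9,155.4)),("side","FTr",(342.8,148.6)),("side","FBr",(341.6,162.4)),("side","FBl",(328.1,167.4)),("side","BTl",(319.1,149.1)),("side","W",(335.9,159.3))]
def f(q,v=0):
    c,s=np.cos(q[2]),np.sin(q[2]);r=[]
    for n,k,p in obs:
        P=m[k];r.append(proj(n,[q[0]+c*P[0]-s*P[1],q[1]+s*P[0]+c*P[1],P[2]])[0]-p)
    return np.array(r) if v else np.ravel(r)
q=least_squares(f,[.65,-.15,0],loss="soft_l1").x;print(q,np.degrees(q[2]));print(f(q,1))
print(proj("top",[[q[0],q[1],0]]),"foot top view; side",proj("side",[[q[0],q[1],0]]))
E
```

```text
lid left [0.448  0.2292 0.0726] [-0.2684 -0.0716] [0.1291 0.1941]
lid right [0.4927 0.059  0.0725] [-0.2164 -0.0514] [0.1105 0.1703]
seal [0.5515 0.1651 0.0055] [-0.3183 -0.0888] [0.1606 0.2389]
scan FTL [ 0.7186 -0.245   0.0866] [7.0045 1.3266] [-4.3841 -6.4152]
scan window [ 0.6799 -0.2072  0.1129] [-0.3455 -0.0822] [0.2055 0.3172]
hole [ 0.7213 -0.2103  0.1529] [-0.0626 -0.0157] [0.0387 0.0588]
scan FT other(top)->z.153 [ 0.687  -0.1694  0.153 ] [ 0.6803 -0.2445  0.153 ]
top [ 0.687  -0.1694  0.153 ]
side [ 0.679  -0.1618  0.153 ]
[ 0.7111 -0.2083 -0.0507] -2.9031485057869815
[[-2.0799  0.8489]
 [ 1.9895  0.2089]
 [-2.7314  0.7797]
 [ 2.3695  0.16  ]
 [ 0.2083 -0.3389]
 [-0.6039 -0.8161]
 [ 0.8397 -2.0404]
 [ 0.8653 -0.0808]
 [-1.4829  3.1304]
 [-1.7869 -1.1814]
 [-0.6153 -0.6155]]
[[384.682  167.6268]] foot top view; side [[329.0334 178.0479]]
```

Lid tops come out at z=0.0725 (expected 0.073) and the window at 0.113 (expected 0.115), so both are good. Next I'll refine the scanner yaw from line edges and work out the jar code directions.

```bash
python3 - <<'E'
from h import *
np.set_printoptions(precision=4,suppress=True)
im=cv2.imread("pics/top0.png").astype(float).mean(2)
# front top edge: light top face -> black front; subpixel per column
def edge(cols,r0,r1,sgn):
    o=[]
    for c in cols:
        g=np.clip(sgn*np.diff(im[r0:r1,c]),0,None); o.append((c,r0+.5+(g*np.arange(len(g))).sum()/g.sum()))
    return np.array(o)
for nm,e,z in(("front top",edge(range(383,403),157,167,-1),.153),("front bottom",edge(range(381,397),165,174,1),.077)):
    P=np.array([onz("top",p,z) for p in e]); 
    a=np.polyfit(P[:,1],P[:,0],1); print(nm,e[0],e[-1],"yaw deg",-np.degrees(np.arctan(a[0])),"resid mm",1000*np.std(P[:,0]-np.polyval(a,P[:,1])),"x at y-.207",np.polyval(a,-.207))
crop("pics/side0.png","pics/s1.png",270,212,70,72,8)
# predicted pad corners for yaw options
for nm,c in(("L",(.448,.2292)),("R",(.4927,.059))):
    for y in(-35,-20,-10,0,10,20,35):
        a=np.radians(y);u=np.array([np.cos(a),np.sin(a)]);v=np.array([-u[1],u[0]])
        pts=[[*(np.array(c)+u*.0265+v*s*.011),z] for s in(1,-1) for z in(.042,.016)]
        print(nm,y,proj("side",pts).round(1).tolist())
    print("axis top/bot",proj("side",[[*c,.073],[*c,.042],[*c,.003]]).round(1).tolist())
E
```

```text
front top [383.     160.9089] [402.     163.1194] yaw deg -4.525371129438609 resid mm 0.432212560840481 x at y-.207 0.6834664507320115
front bottom [381.     168.6688] [396.    169.894] yaw deg -4.91538112494792 resid mm 1.6633840281446322 x at y-.207 0.6854059136986551
L -35 [[286.0, 258.6], [286.3, 263.8], [292.9, 257.8], [293.1, 263.1]]
L -20 [[284.1, 259.7], [284.4, 265.0], [290.6, 257.6], [290.8, 262.9]]
L -10 [[283.0, 260.7], [283.3, 265.9], [289.0, 257.7], [289.2, 263.0]]
L 0 [[282.1, 261.7], [282.5, 267.0], [287.5, 258.0], [287.7, 263.3]]
L 10 [[281.5, 262.9], [281.9, 268.2], [286.0, 258.6], [286.3, 263.8]]
L 20 [[281.2, 264.1], [281.5, 269.4], [284.7, 259.3], [285.0, 264.5]]
L 35 [[281.2, 266.0], [281.5, 271.3], [283.0, 260.6], [283.3, 265.9]]
axis top/bot [[290.0, 258.3], [290.3, 264.7], [290.6, 272.5]]
R -35 [[315.2, 225.3], [315.1, 230.5], [321.4, 224.7], [321.2, 229.9]]
R -20 [[313.5, 226.2], [313.4, 231.5], [319.3, 224.5], [319.1, 229.7]]
R -10 [[312.6, 227.0], [312.5, 232.3], [317.9, 224.6], [317.7, 229.8]]
R 0 [[311.8, 227.9], [311.8, 233.2], [316.5, 224.9], [316.3, 230.1]]
R 10 [[311.4, 228.9], [311.3, 234.2], [315.2, 225.3], [315.1, 230.5]]
R 20 [[311.1, 230.0], [311.1, 235.2], [314.0, 225.9], [313.9, 231.1]]
R 35 [[311.2, 231.5], [311.2, 236.8], [312.6, 227.0], [312.5, 232.3]]
axis top/bot [[319.7, 224.0], [319.5, 230.5], [319.2, 238.3]]
```

View pics/s1.png

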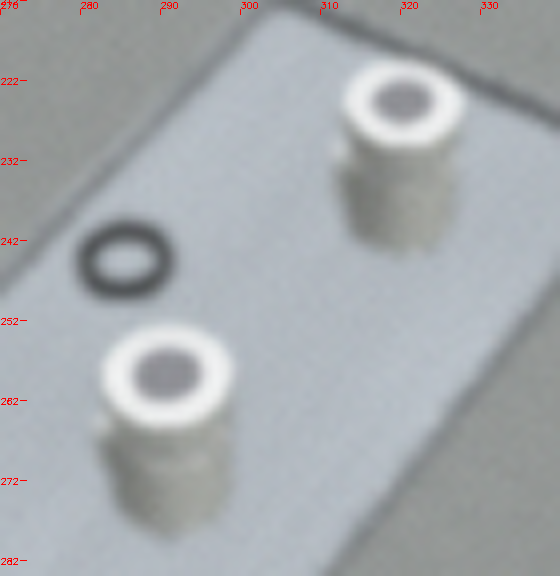

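The scanner yaw is about -4.6°. In the side view, both code pads show at the jars' left edges ((282,264) and (311.5,231)), so the codes point at roughly +15°. That nearly suits the gripper's current yaw (19°). I'll move above the right jar first.

Request:
carry_out(series=[[48.4, -46.7, 0, 4, 1], [48.4, -46.7, 0, 4, 1], [48.4, -46.7, 0, 4, 1], [48.4, -46.7, 0, 4, 1], [48.4, -46.7, 0, 4, 1], [48.4, -46.7, 0, 4, 1], [48.4, -46.7, 0, 4, 1], [48.4, -46.7, 0, 4, 1], [48.4, -46.7, 0, 4, 1], [48.4, -46.7, 0, 4, 1]], grip_force=30)

```text
time: 0.93
tool_pos: [0.3777, -0.1682, 0.2139]
eef_rot: [0.991, 0.133, -0.0, 0.0]
force: [0.3, -0.4, -0.2]
width: 1.005
```

```bash
cat >> h.py <<'E'
from scipy.spatial.transform import Rotation as Ro
def st(target=None,yaw=None):
    s=manip.sense();R=Ro.from_quat(s["eef_rot"]).as_matrix();y=np.degrees(np.arctan2(R[1,0],R[0,0]))
    print("t%.2f"%s["time"],"pos",s["tool_pos"].round(4),"yaw %.1f"%y,"z",R[:,2].round(3),"F",s["force"].round(2),"w %.3f"%s["width"],"q",s["joint_positions"].round(2))
    if target is not None: print("shift cm",(100*R.T@(np.array(target)-s["tool_pos"])).round(2))
    if yaw is not None: print("turn",round((y-yaw+180)%360-180,1))
    return s
E
python3 -c "
from h import *
st((.4927,.059,.213),15)"
```

```text
t0.93 pos [ 0.3777 -0.1682  0.2139] yaw 15.3 z [-0. -0. -1.] F [ 0.28 -0.41 -0.17] w 1.005 q [-0.45  0.06  1.9  -0.    1.18  0.86]
shift cm [ 17.09 -18.87   0.09]
turn 0.3
```

Request:
carry_out(series=[[17.1, -18.9, 0, 0, 1], [17.1, -18.9, 0, 0, 1], [17.1, -18.9, 0, 0, 1], [17.1, -18.9, 0, 0, 1], [17.1, -18.9, 0, 0, 1], [17.1, -18.9, 0, 0, 1], [17.1, -18.9, 0, 0, 1], [17.1, -18.9, 0, 0, 1]])

```text
time: 1.6
tool_pos: [0.4928, 0.0592, 0.2132]
eef_rot: [0.991, 0.136, -0.001, 0.0]
force: [-0.1, -0.3, 0.0]
width: 0.998
```

```bash
python3 -c "
from h import *
st((.4927,.059,.11),15)
cv2.imwrite('pics/side1.png',manip.snapshot('side')[:,:,::-1]);cv2.imwrite('pics/top1.png',manip.snapshot('top')[:,:,::-1])
crop('pics/side1.png','pics/side1a.png',260,150,110,110,5)
crop('pics/top1.png','pics/top1a.png',220,180,130,110,5)
"
```

```text
t1.60 pos [0.4928 0.0592 0.2132] yaw 15.6 z [-0.001 -0.    -1.   ] F [-0.15 -0.31  0.04] w 0.998 q [ 0.1   0.2   1.74 -0.    1.21  1.4 ]
shift cm [-1.000e-02  2.000e-02  1.032e+01]
turn 0.6
```

View pics/side1a.png

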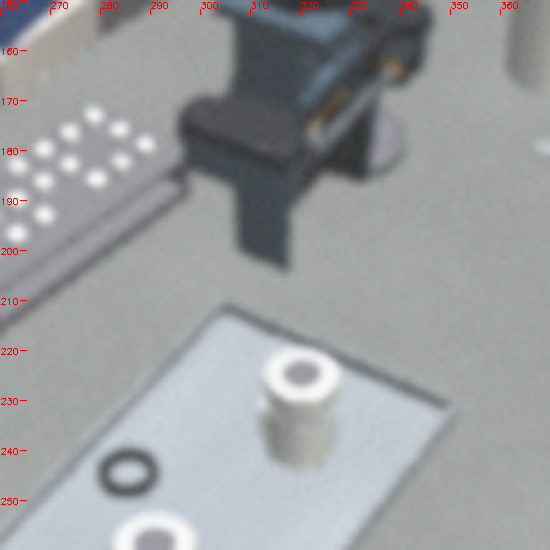

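View pics/top1a.png

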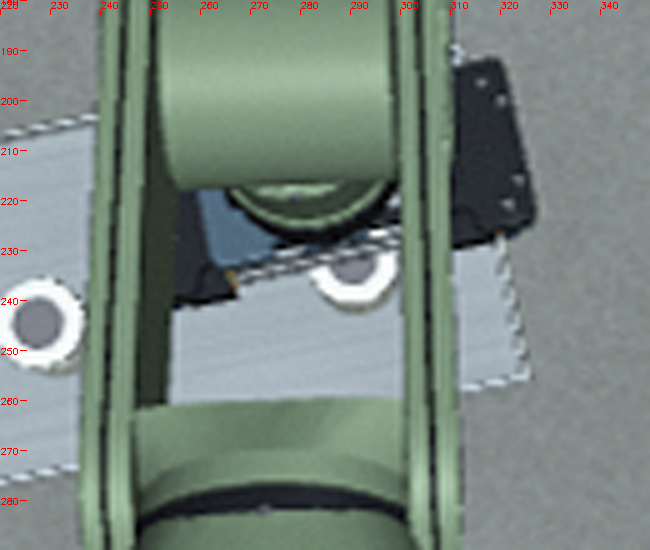

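The gripper is over the right jar (side view jar at (318,228), fingers above it). I'll descend, then close.

Request:
carry_out(series=[[0, 0, 4, 0, 1], [0, 0, 8, 0, 1], [0, 0, 12, 0, 1], [0, 0, 14, 0, 1], [0, 0, 16, 0, 1], [0, 0, 16.9, 0, 1], [0, 0, 16.9, 0, 1], [0, 0, 16.9, 0, 1]])

```text
time: 2.37
tool_pos: [0.4925, 0.0563, 0.0455]
eef_rot: [0.991, 0.133, 0.0, 0.0]
force: [-0.3, 0.8, 0.8]
width: 1.0
```

```bash
python3 -c "
from h import *
st((.4927,.059,.044),15)
cv2.imwrite('pics/side2.png',manip.snapshot('side')[:,:,::-1])
crop('pics/side2.png','pics/side2a.png',270,170,90,80,6)
"
```

```text
t2.37 pos [0.4925 0.0563 0.0455] yaw 15.3 z [ 0. -0. -1.] F [-0.33  0.81  0.77] w 1.000 q [ 0.09  0.37  1.97 -0.    0.79  1.4 ]
shift cm [ 0.09 -0.25  0.15]
turn 0.3
```

View pics/side2a.png

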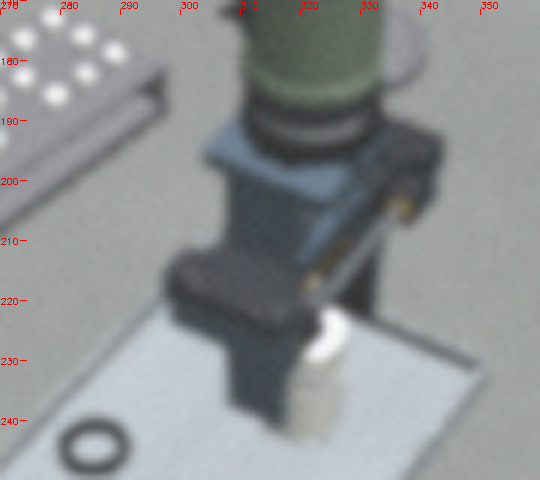

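Request:
carry_out(series=[[0, 0, 0.1, 0, 1], [0, 0, 0.1, 0, 0.6], [0, 0, 0.1, 0, 0.5], [0, 0, 0.1, 0, 0.4], [0, 0, 0.1, 0, 0.3], [0, 0, 0.1, 0, 0.3], [0, 0, 0.1, 0, 0.3], [0, 0, 0.1, 0, 0.3]], grip_force=30)

```text
time: 3.08
tool_pos: [0.4924, 0.0576, 0.044]
eef_rot: [0.991, 0.134, -0.0, -0.0]
force: [-0.1, -0.7, -1.7]
width: 0.519
```

```bash
python3 -c "
from h import *
st()"
```

```text
t3.08 pos [0.4924 0.0576 0.044 ] yaw 15.3 z [-0.  0. -1.] F [-0.06 -0.68 -1.71] w 0.519 q [0.09 0.38 1.98 0.   0.79 1.4 ]
```

It grasps at 47 mm. Lifting now.

Request:
carry_out(series=[[0, 0, -1, 0, 0], [0, 0, -2.5, 0, 0], [0, 0, -4.5, 0, 0], [0, 0, -7, 0, 0], [0, 0, -9, 0, 0], [0, 0, -10, 0, 0], [0, 0, -10, 0, 0], [0, 0, -10, 0, 0], [0, 0, -10, 0, 0]])

```text
time: 3.83
tool_pos: [0.4911, 0.0572, 0.1425]
eef_rot: [0.991, 0.134, -0.002, 0.0]
force: [0.7, 0.7, -4.8]
width: 0.521
```

Request:
carry_out(series=[[0, 0, 0, 0, 0]])

```text
time: 3.92
tool_pos: [0.4912, 0.0572, 0.1424]
eef_rot: [0.991, 0.134, -0.002, -0.0]
force: [-0.3, 0.8, -4.9]
width: 0.521
```

Request:
carry_out(series=[[0, 0, 0, 0, 0]])

```text
time: 4.0
tool_pos: [0.4916, 0.0573, 0.1426]
eef_rot: [0.991, 0.134, -0.001, 0.0]
force: [0.2, -0.7, -4.0]
width: 0.52
```

Request:
carry_out(series=[[0, 0, 0, 0, 0]])

```text
time: 4.08
tool_pos: [0.492, 0.0573, 0.143]
eef_rot: [0.991, 0.134, -0.001, 0.0]
force: [-0.3, -0.6, -4.2]
width: 0.521
```

Request:
carry_out(series=[[0, 0, 0, 0, 0]])

```text
time: 4.17
tool_pos: [0.4922, 0.0573, 0.1434]
eef_rot: [0.991, 0.134, -0.001, 0.0]
force: [0.2, -1.2, -4.3]
width: 0.521
```

```bash
python3 -c "
from h import *
st()
for i in range(4):
  im=manip.snapshot('side'); s=manip.sense(); print(s['force'].round(2),s['tau'].round(2))
cv2.imwrite('pics/side3.png',im[:,:,::-1])
crop('pics/side3.png','pics/side3a.png',270,140,90,100,6)
"
```

```text
t4.17 pos [0.4922 0.0573 0.1434] yaw 15.4 z [-0.001 -0.    -1.   ] F [ 0.24 -1.2  -4.34] w 0.521 q [ 0.09  0.26  1.85 -0.    1.04  1.4 ]
[ 0.56 -0.76 -3.42] [ -0.   -37.29 -22.19   0.04  -0.06  -0.  ]
[-0.35 -0.22 -3.75] [ -0.   -37.28 -22.21   0.04  -0.06  -0.  ]
[-0.44  0.07 -4.08] [ -0.   -37.28 -22.22   0.04  -0.07  -0.  ]
[ 0.15 -1.1  -4.48] [ -0.   -37.29 -22.24   0.04  -0.07   0.  ]
```

View pics/side3a.png

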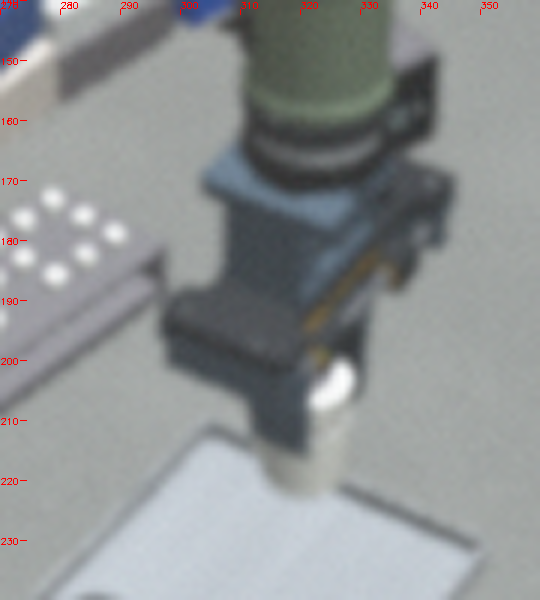

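The right jar is lifted clear and weighs about 4.2 N. I'll set it back in the same spot.

Request:
carry_out(series=[[0, 0, 3, 0, 0], [0, 0, 6, 0, 0], [0, 0, 8, 0, 0], [0, 0, 9, 0, 0], [0, 0, 9.5, 0, 0], [0, 0, 9.8, 0, 0], [0, 0, 10, 0, 0], [0, 0, 10, 0, 0], [0, 0, 10, 0, 0]])

```text
time: 5.12
tool_pos: [0.4933, 0.0574, 0.0449]
eef_rot: [0.991, 0.134, 0.001, 0.0]
force: [0.6, -0.8, -4.6]
width: 0.522
```

```bash
python3 -c "
from h import *
st()"
```

```text
t5.12 pos [0.4933 0.0574 0.0449] yaw 15.4 z [ 0.002  0.    -1.   ] F [ 0.63 -0.75 -4.57] w 0.522 q [ 0.09  0.37  1.97 -0.    0.79  1.4 ]
```

Still carrying its weight (z lag 1 mm). I'll let it settle a little lower until it touches.

Request:
carry_out(series=[[0, 0, 0, 0, 0], [0, 0, 0.05, 0, 0], [0, 0, 0.1, 0, 0], [0, 0, 0.1, 0, 0], [0, 0, 0.1, 0, 0]])

```text
time: 5.53
tool_pos: [0.493, 0.0574, 0.0439]
eef_rot: [0.991, 0.134, 0.001, 0.0]
force: [-0.9, 0.8, 6.3]
width: 0.52
```

```bash
python3 -c "
from h import *
st()"
```

```text
t5.53 pos [0.493  0.0574 0.0439] yaw 15.4 z [ 0.002  0.    -1.   ] F [-0.92  0.76  6.26] w 0.520 q [ 0.09  0.38  1.98 -0.    0.79  1.4 ]
```

Request:
carry_out(series=[[0, 0, 0, 0, 0.6], [0, 0, 0, 0, 0.8], [0, 0, 0, 0, 1], [0, 0, 0, 0, 1], [0, 0, -3, 0, 1], [0, 0, -7, 0, 1], [0, 0, -11, 0, 1], [0, 0, -12, 0, 1]])

```text
time: 6.2
tool_pos: [0.4959, 0.0577, 0.1687]
eef_rot: [0.991, 0.134, 0.006, 0.0]
force: [1.0, -0.4, -0.5]
width: 0.997
```

```bash
python3 -c "
from h import *
st((.448,.2292,.163),15)"
```

```text
t6.20 pos [0.4959 0.0577 0.1687] yaw 15.4 z [ 0.011  0.001 -1.   ] F [ 0.99 -0.38 -0.46] w 0.997 q [ 0.09  0.23  1.81 -0.    1.09  1.4 ]
shift cm [ -0.09 -17.81   0.53]
turn 0.4
```

Request:
carry_out(series=[[0.3, -17.7, 0, 0, 1], [0.3, -17.7, 0, 0, 1], [0.3, -17.7, 0, 0, 1], [0.3, -17.7, 0, 0, 1], [0.3, -17.7, 0, 0, 1], [0.3, -17.7, 0, 0, 1], [0.3, -17.7, 0, 0, 1], [0.3, -17.7, 0, 0, 1]])

```text
time: 6.87
tool_pos: [0.4486, 0.2277, 0.1626]
eef_rot: [0.991, 0.133, -0.0, 0.0]
force: [-0.4, -0.4, -0.3]
width: 1.0
```

```bash
python3 -c "
from h import *
st((.448,.2292,.044),15)
cv2.imwrite('pics/side4.png',manip.snapshot('side')[:,:,::-1])
crop('pics/side4.png','pics/side4a.png',230,170,110,115,5)
"
```

```text
t6.87 pos [0.4486 0.2277 0.1626] yaw 15.3 z [-0.    -0.001 -1.   ] F [-0.41 -0.36 -0.28] w 1.000 q [ 0.45  0.25  1.8  -0.    1.09  1.75]
shift cm [-1.000e-02 -1.700e-01  1.186e+01]
turn 0.3
```

View pics/side4a.png

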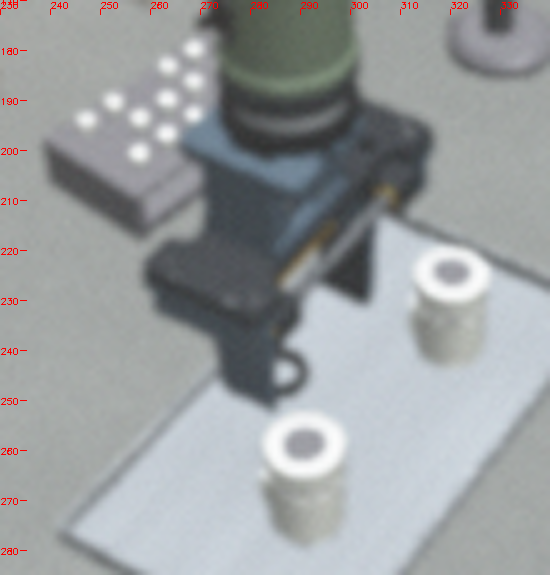

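The right jar stands upright at its old place (320,224), and the gripper is over the left jar (290,259). Descending and closing.

Request:
carry_out(series=[[0, -0.1, 4, 0, 1], [0, -0.1, 7, 0, 1], [0, -0.1, 9, 0, 1], [0, -0.1, 11, 0, 1], [0, -0.1, 11.9, 0, 1], [0, -0.1, 11.9, 0, 1], [0, -0.1, 11.9, 0, 1]])

```text
time: 7.5
tool_pos: [0.4488, 0.2291, 0.0442]
eef_rot: [0.991, 0.133, 0.0, 0.0]
force: [-0.1, -0.0, 0.9]
width: 1.001
```

Request:
carry_out(series=[[0, 0, 0, 0, 0.7], [0, 0, 0, 0, 0.5], [0, 0, 0, 0, 0.4], [0, 0, 0, 0, 0.3], [0, 0, 0, 0, 0], [0, 0, 0, 0, 0], [0, 0, 0, 0, 0]], grip_force=30)

```text
time: 8.08
tool_pos: [0.4482, 0.2297, 0.0441]
eef_rot: [0.991, 0.134, 0.0, 0.0]
force: [-0.4, 0.4, 1.2]
width: 0.52
```

```bash
python3 -c "
from h import *
st()"
```

```text
t8.08 pos [0.4482 0.2297 0.0441] yaw 15.4 z [ 0. -0. -1.] F [-0.39  0.38  1.24] w 0.520 q [ 0.45  0.39  1.96 -0.    0.8   1.75]
```

Request:
carry_out(series=[[0, 0, -1, 0, 0], [0, 0, -2.5, 0, 0], [0, 0, -4.5, 0, 0], [0, 0, -7, 0, 0], [0, 0, -9, 0, 0], [0, 0, -10, 0, 0], [0, 0, -10, 0, 0], [0, 0, -10, 0, 0], [0, 0, -10, 0, 0]])

```text
time: 8.83
tool_pos: [0.4472, 0.2293, 0.1427]
eef_rot: [0.991, 0.134, -0.001, 0.0]
force: [-0.8, 0.1, -2.1]
width: 0.518
```

Request:
carry_out(series=[[0, 0, 0, 0, 0]])

```text
time: 8.92
tool_pos: [0.4472, 0.2293, 0.1424]
eef_rot: [0.991, 0.134, -0.002, 0.001]
force: [0.3, 0.0, -2.1]
width: 0.522
```

Request:
carry_out(series=[[0, 0, 0, 0, 0]])

```text
time: 9.0
tool_pos: [0.4475, 0.2294, 0.1427]
eef_rot: [0.991, 0.134, -0.001, 0.0]
force: [0.4, 0.4, -1.9]
width: 0.518
```

Request:
carry_out(series=[[0, 0, 0, 0, 0]])

```text
time: 9.08
tool_pos: [0.4478, 0.2296, 0.143]
eef_rot: [0.991, 0.134, -0.001, 0.0]
force: [-0.3, 0.2, -1.7]
width: 0.523
```

Request:
carry_out(series=[[0, 0, 0, 0, 0]])

```text
time: 9.17
tool_pos: [0.448, 0.2297, 0.1433]
eef_rot: [0.991, 0.134, -0.001, 0.0]
force: [0.5, -0.5, -2.1]
width: 0.522
```

```bash
python3 -c "
from h import *
st()
for i in range(4):
  im=manip.snapshot('side'); s=manip.sense(); print(s['force'].round(2),s['tau'].round(2))
cv2.imwrite('pics/side5.png',im[:,:,::-1])
crop('pics/side5.png','pics/side5a.png',230,170,110,115,5)
"
```

```text
t9.17 pos [0.448  0.2297 0.1433] yaw 15.3 z [-0.001 -0.001 -1.   ] F [ 0.47 -0.52 -2.06] w 0.522 q [ 0.45  0.27  1.83 -0.    1.04  1.75]
[ 1.65 -0.08 -1.54] [-0.000e+00 -3.684e+01 -2.144e+01  2.000e-02 -7.000e-02 -0.000e+00]
[-0.14  0.65 -2.09] [ 0.000e+00 -3.684e+01 -2.146e+01  2.000e-02 -8.000e-02 -0.000e+00]
[ 0.23 -0.75 -1.72] [-0.000e+00 -3.683e+01 -2.147e+01  2.000e-02 -8.000e-02  0.000e+00]
[ 0.41 -0.22 -1.73] [-0.000e+00 -3.684e+01 -2.148e+01  2.000e-02 -8.000e-02 -0.000e+00]
```

View pics/side5a.png

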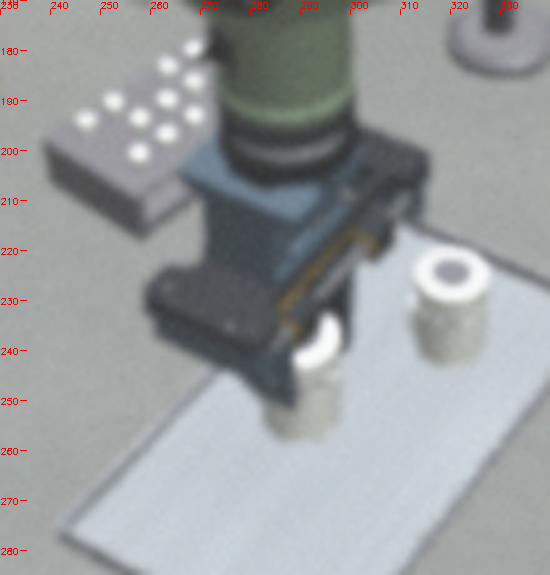

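The left jar weighs about 1.9 N against about 4.2 N, so the right one is the heavier. I'll put the left one back.

Request:
carry_out(series=[[0, 0, 3, 0, 0], [0, 0, 6, 0, 0], [0, 0, 8, 0, 0], [0, 0, 9, 0, 0], [0, 0, 9.5, 0, 0], [0, 0, 9.8, 0, 0], [0, 0, 10, 0, 0], [0, 0, 10, 0, 0], [0, 0, 10, 0, 0], [0, 0, 10, 0, 0]])

```text
time: 10.2
tool_pos: [0.4488, 0.2301, 0.0448]
eef_rot: [0.991, 0.134, 0.001, -0.0]
force: [-0.1, -0.8, -1.6]
width: 0.524
```

Request:
carry_out(series=[[0, 0, 0.05, 0, 0], [0, 0, 0.05, 0, 0], [0, 0, 0.05, 0, 0], [0, 0, 0.05, 0, 0]])

```text
time: 10.53
tool_pos: [0.4487, 0.23, 0.0441]
eef_rot: [0.991, 0.134, 0.001, -0.0]
force: [-0.1, -1.2, 4.1]
width: 0.519
```

```bash
python3 -c "
from h import *
st()"
```

```text
t10.53 pos [0.4487 0.23   0.0441] yaw 15.4 z [ 0.001  0.001 -1.   ] F [-0.13 -1.23  4.14] w 0.519 q [ 0.45  0.39  1.96 -0.    0.8   1.75]
```

Request:
carry_out(series=[[0, 0, 0, 0, 0.6], [0, 0, 0, 0, 0.8], [0, 0, 0, 0, 1], [0, 0, 0, 0, 1], [0, 0, -3, 0, 1], [0, 0, -7, 0, 1], [0, 0, -11, 0, 1], [0, 0, -12, 0, 1], [0, 0, -12, 0, 1]])

```text
time: 11.28
tool_pos: [0.4503, 0.2308, 0.1669]
eef_rot: [0.991, 0.134, 0.004, -0.001]
force: [-0.5, -0.4, 0.4]
width: 1.0
```

Request:
carry_out(series=[[-0.3, 17.8, 0, 0, 1], [-0.3, 17.8, 0, 0, 1], [-0.3, 17.8, 0, 0, 1], [-0.3, 17.8, 0, 0, 1], [-0.3, 17.8, 0, 0, 1], [-0.3, 17.8, 0, 0, 1], [-0.3, 17.8, 0, 0, 1], [-0.3, 17.8, 0, 0, 1]])

```text
time: 11.95
tool_pos: [0.4916, 0.0583, 0.1624]
eef_rot: [0.991, 0.134, -0.001, -0.0]
force: [0.0, 0.0, -0.6]
width: 1.0
```

```bash
python3 -c "
from h import *
st((.4928,.0574,.044),15.4)
cv2.imwrite('pics/side6.png',manip.snapshot('side')[:,:,::-1])
crop('pics/side6.png','pics/side6a.png',240,170,110,115,5)
"
```

```text
t11.95 pos [0.4916 0.0583 0.1624] yaw 15.4 z [-0.002  0.    -1.   ] F [ 0.04  0.03 -0.56] w 1.000 q [0.09 0.24 1.82 0.   1.09 1.4 ]
shift cm [ 0.12  0.13 11.84]
turn -0.0
```

View pics/side6a.png

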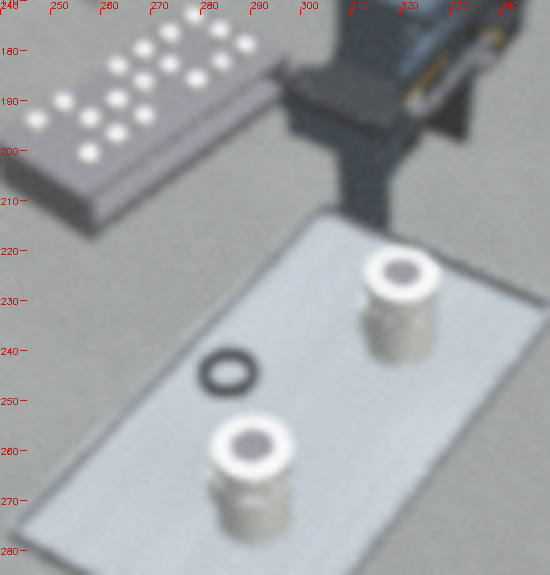

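Both jars stand upright at their places ((288,259) and (318,224)), and the ring hasn't moved. Now I'll grasp the heavy jar and lift it 12 cm.

Request:
carry_out(series=[[0, 0.1, 4, 0, 1], [0, 0.1, 7, 0, 1], [0, 0.1, 9, 0, 1], [0, 0.1, 11, 0, 1], [0, 0.1, 11.9, 0, 1], [0, 0.1, 11.9, 0, 1], [0, 0.1, 11.9, 0, 1]])

```text
time: 12.58
tool_pos: [0.4928, 0.0572, 0.0446]
eef_rot: [0.991, 0.134, -0.0, -0.0]
force: [-0.9, -0.0, 0.6]
width: 0.997
```

Request:
carry_out(series=[[0, 0, 0, 0, 0.7], [0, 0, 0, 0, 0.5], [0, 0, 0, 0, 0.4], [0, 0, 0, 0, 0.3], [0, 0, 0, 0, 0], [0, 0, 0, 0, 0], [0, 0, 0, 0, 0]], grip_force=35)

```text
time: 13.17
tool_pos: [0.4927, 0.0566, 0.0446]
eef_rot: [0.991, 0.133, 0.0, -0.0]
force: [0.4, 0.3, -1.5]
width: 0.522
```

Request:
carry_out(series=[[0, 0, -1, 0, 0], [0, 0, -2.5, 0, 0], [0, 0, -4.5, 0, 0], [0, 0, -7, 0, 0], [0, 0, -9, 0, 0], [0, 0, -11, 0, 0], [0, 0, -12, 0, 0], [0, 0, -12, 0, 0], [0, 0, -12, 0, 0]])

```text
time: 13.92
tool_pos: [0.4922, 0.0563, 0.1641]
eef_rot: [0.991, 0.134, -0.0, 0.0]
force: [-0.4, -0.5, -4.7]
width: 0.523
```

```bash
python3 -c "
from h import *
st()"
```

```text
t13.92 pos [0.4922 0.0563 0.1641] yaw 15.4 z [-0.001 -0.    -1.   ] F [-0.39 -0.48 -4.73] w 0.523 q [ 0.09  0.24  1.82 -0.    1.09  1.39]
```

It's lifted with the weight confirmed. I'll carry it nearer the side camera and turn the code towards it to measure the code's yaw in the grip.

Request:
carry_out(series=[[0, 0, -4, -7, 0], [-1, -2.5, -7, -14, 0], [-2.5, -6, -10, -21, 0], [-4, -10, -13, -28, 0], [-5.5, -14, -16, -35, 0], [-7, -18, -16.6, -42, 0], [-8.5, -22, -16.6, -49, 0], [-10, -26, -16.6, -56, 0], [-11.5, -30, -16.6, -63, 0], [-13, -34, -16.6, -70, 0]])

```text
time: 14.75
tool_pos: [0.2934, 0.3258, 0.3286]
eef_rot: [0.733, 0.68, -0.002, 0.0]
force: [-0.1, 0.4, -4.4]
width: 0.523
```

```bash
python3 -c "
from h import *
st((.2,.45,.33),143.4)"
```

```text
t14.75 pos [0.2934 0.3258 0.3286] yaw 85.7 z [-0.002 -0.002 -1.   ] F [-0.14  0.36 -4.35] w 0.523 q [ 0.81  0.05  1.63 -0.    1.47  0.89]
shift cm [ 11.68 -10.24  -0.15]
turn -57.7
```

Request:
carry_out(series=[[3, -2.5, 0, -7, 0], [6, -5, 0, -14, 0], [9, -7.5, 0, -21, 0], [11.7, -10.2, 0, -28, 0], [11.7, -10.2, 0, -35, 0], [11.7, -10.2, 0, -42, 0], [11.7, -10.2, 0, -49, 0], [11.7, -10.2, 0, -56, 0], [11.7, -10.2, 0, -58, 0], [11.7, -10.2, 0, -58, 0]])

```text
time: 15.58
tool_pos: [0.2027, 0.4493, 0.3279]
eef_rot: [0.314, 0.949, -0.002, -0.0]
force: [0.9, -0.7, -4.1]
width: 0.521
```

```bash
python3 -c "
from h import *
s=st((.2,.45,.33),143.4)
cv2.imwrite('pics/side7.png',manip.snapshot('side')[:,:,::-1])
p=proj('side',[s['tool_pos']])[0];print(p)
x,y=int(p[0]),int(p[1])
crop('pics/side7.png','pics/side7a.png',x-45,y-45,90,80,7)
"
```

```text
t15.58 pos [0.2027 0.4493 0.3279] yaw 143.4 z [-0.002 -0.004 -1.   ] F [ 0.89 -0.71 -4.09] w 0.521 q [ 1.12  0.14  1.52 -0.    1.48  0.19]
shift cm [ 0.26 -0.11 -0.21]
turn -0.0
[283.32975405 302.71131036]
```

View pics/side7a.png

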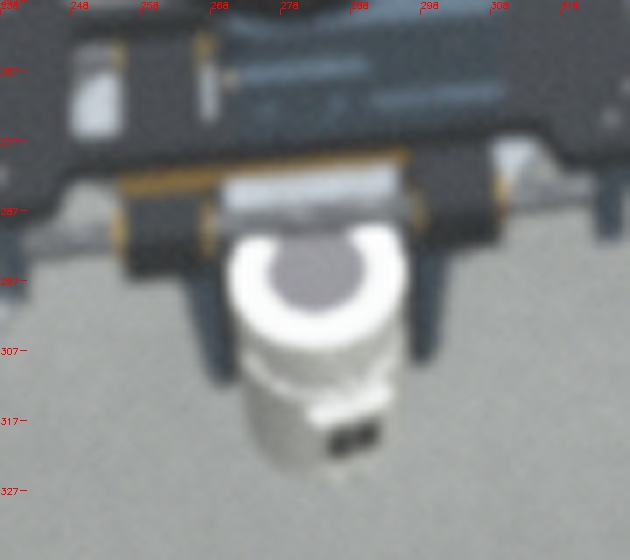

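The code shows to the right of the jar's axis (code at crop (355,439), lid centre (316,270)), so it isn't yet square to the camera. I'll fit the yaw from the lid centre, pad corners and code centre, then turn to check.

```bash
cat >> h.py <<'E'
def fitcode(obs,g):
    # obs: dict key->side pixel ; unknown x,y,zunder,yaw
    def pts(q):
        c=np.array(q[:2]);u=np.array([np.cos(q[3]),np.sin(q[3])]);v=np.array([-u[1],u[0]])
        P=lambda s,z:[*(c+u*.0265+v*s),q[2]+z]
        return {"lid":[*c,q[2]+.07],"code":P(0,.026),"TL":P(-.011,.039),"TR":P(.011,.039)}
    def f(q):
        d=pts(q);return np.ravel([proj("side",d[k])[0]-obs[k] for k in obs])
    f2=lambda q:np.r_[f(q),(np.array(q[:3])-g[:3])/.004*.5]
    r=least_squares(f2,g);print("fit",r.x[:3].round(4),"code yaw %.1f"%np.degrees(r.x[3]),"res",f(r.x).reshape(-1,2).round(2).tolist());return r.x
E
python3 - <<'E'
from h import *
c=lambda u,v:np.array([(u+.5)/7-.5+238,(v+.5)/7-.5+257])
s=manip.sense();t=s["tool_pos"]
a={"lid":c(316,270),"code":c(355,439),"TL":c(308,412),"TR":c(392,393)}
for o in (a,{k:a[k] for k in("lid","code")}):
    fitcode(o,np.array([t[0],t[1],t[2]-.041,2.6]))
for k in a: print(k,a[k])
E
```

```text
fit [0.2014 0.4497 0.2867] code yaw 157.2 res [[0.32, -0.36], [-0.44, -0.96], [0.72, 1.0], [-0.63, 0.27]]
fit [0.2007 0.4508 0.2863] code yaw 159.4 res [[0.13, 0.34], [-0.15, -0.41]]
lid [282.71428571 295.14285714]
code [288.28571429 319.28571429]
TL [281.57142857 315.42857143]
TR [293.57142857 312.71428571]
```

Request:
carry_out(series=[[0, 0, 0, 7, 0], [0, 0, 0, 14, 0], [0, 0, 0, 15, 0], [0, 0, 0, 15, 0], [0, 0, 0, 15, 0]])

```text
time: 16.05
tool_pos: [0.2031, 0.4497, 0.3296]
eef_rot: [0.435, 0.901, -0.001, 0.0]
force: [1.0, 0.3, -3.7]
width: 0.516
```

```bash
python3 -c "
from h import *
s=st()
np.save('t8.npy',s['tool_pos'])
cv2.imwrite('pics/side8.png',manip.snapshot('side')[:,:,::-1])
crop('pics/side8.png','pics/side8a.png',250,275,65,60,10)
"
```

```text
t16.05 pos [0.2031 0.4497 0.3296] yaw 128.5 z [-0.    -0.001 -1.   ] F [ 1.    0.33 -3.71] w 0.516 q [ 1.12  0.14  1.52 -0.    1.48  0.45]
```

Request:
carry_out(series=[[0, 0, 0, 7, 0], [0, 0, 0, 14, 0], [0, 0, 0, 21, 0], [0, 0, 0, 25, 0], [0, 0, 0, 25, 0], [0, 0, 0, 25, 0]])

```text
time: 16.6
tool_pos: [0.2031, 0.4499, 0.33]
eef_rot: [0.619, 0.785, -0.0, 0.0]
force: [0.5, -0.8, -4.6]
width: 0.52
```

```bash
python3 -c "
from h import *
s=st()
np.save('t9.npy',s['tool_pos'])
cv2.imwrite('pics/side9.png',manip.snapshot('side')[:,:,::-1])
crop('pics/side9.png','pics/side9a.png',250,275,65,60,10)
"
```

```text
t16.60 pos [0.2031 0.4499 0.33  ] yaw 103.5 z [-0. -0. -1.] F [ 0.53 -0.8  -4.61] w 0.520 q [ 1.12  0.14  1.52 -0.    1.49  0.89]
```

View pics/side8a.png

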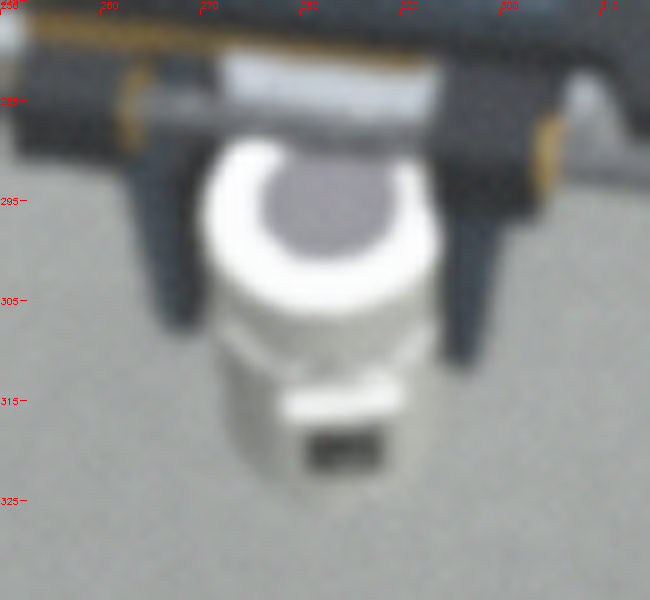

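View pics/side9a.png

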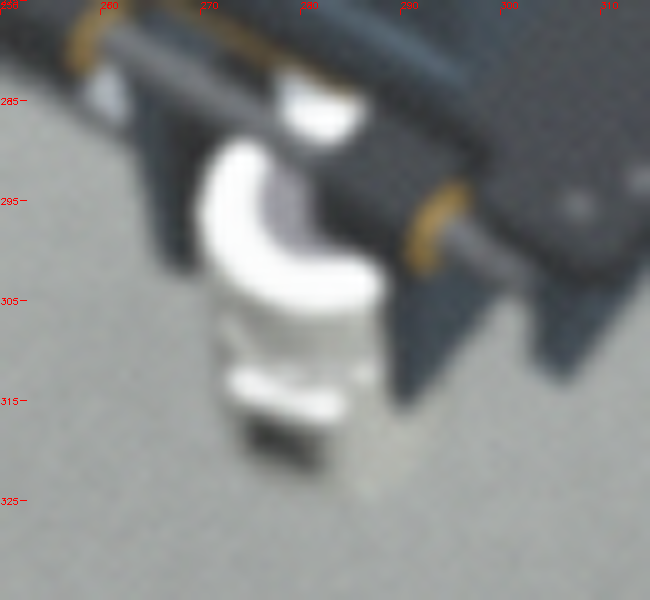

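```bash
python3 - <<'E'
from h import *
c=lambda u,v,f,x,y:np.array([(u+.5)/f-.5+x,(v+.5)/f-.5+y])
lid=[c(316,270,7,238,257),c(326,199,10,250,275)]
code=[(143.4,c(355,439,7,238,257)),(128.5,c(345,450,10,250,275)),(103.5,c(283,444,10,250,275))]
def P(q,y,r=.0265,z=.026):
    a=np.radians(y)+q[3];return[q[0]+r*np.cos(a),q[1]+r*np.sin(a),q[2]+z]
def f(q,n=2):
    r=[proj("side",P(q,y))[0]-p for y,p in code]+[proj("side",[q[0],q[1],q[2]+.07])[0]-p for p in lid[:n]]
    return np.ravel(r)
for n in(2,0):
    r=least_squares(lambda q:np.r_[f(q,n),(q[:3]-np.array([.203,.4497,.288]))/.004*.5],[.203,.45,.288,.2])
    print(r.x[:3],np.degrees(r.x[3]),f(r.x,n).reshape(-1,2).round(2).tolist())
E
```

```text
[0.2006439  0.45159351 0.28821279] 14.586683492902887 [[-0.77, -0.58], [0.06, -0.11], [0.54, -0.07], [-0.2, 0.0], [0.37, 0.7]]
[0.2002955  0.45067786 0.28683329] 12.592333118481413 [[-0.73, -0.23], [0.08, 0.14], [0.61, 0.01]]
```

The residuals suggest the jar sits a few mm off the tool axis along the tool's x. I'll add that to the fit.

```bash
python3 - <<'E'
from h import *
c=lambda u,v,f,x,y:np.array([(u+.5)/f-.5+x,(v+.5)/f-.5+y])
lid=[(143.4,c(316,270,7,238,257)),(128.5,c(326,199,10,250,275))]
code=[(143.4,c(355,439,7,238,257)),(128.5,c(345,450,10,250,275)),(103.5,c(283,444,10,250,275))]
def A(q,y): a=np.radians(y);return np.array([q[0]+q[4]*np.cos(a),q[1]+q[4]*np.sin(a)])
def P(q,y):
    a=np.radians(y)+q[3];return[*(A(q,y)+.0265*np.array([np.cos(a),np.sin(a)])),q[2]+.026]
def f(q):
    return np.ravel([proj("side",P(q,y))[0]-p for y,p in code]+[proj("side",[*A(q,y),q[2]+.07])[0]-p for y,p in lid])
for sd in(.004,.02):
    r=least_squares(lambda q:np.r_[f(q),(q[:3]-np.array([.203,.4497,.288]))/sd*.5,q[4]/.004*.5],[.203,.45,.288,.2,0])
    print(r.x,np.degrees(r.x[3]),f(r.x).reshape(-1,2).round(2).tolist())
E
```

```text
[0.20208476 0.45004822 0.28926206 0.27417014 0.00295422] 15.708792105832137 [[-0.32, -0.59], [0.13, -0.06], [-0.0, -0.12], [0.0, 0.04], [0.17, 0.73]]
[0.19591581 0.45467198 0.3006901  0.27258743 0.00267067] 15.618109537336595 [[-0.27, -0.43], [0.15, 0.11], [-0.04, 0.05], [-0.02, -0.21], [0.18, 0.48]]
```

The code sits at +15.5° from tool yaw, and the jar axis is about 2.7 mm forward of the tool axis. The final target is TCP ≈ (0.552, -0.196, 0.130) with tool yaw -20°. I'll travel high first.

Request:
carry_out(series=[[-2, 0.5, 0, 6, 0], [-5, 1.3, 0.5, 12, 0], [-8.5, 2.3, 1, 18, 0], [-12, 3.2, 1.5, 24, 0], [-15.5, 4.1, 2, 30, 0], [-19, 5, 2.5, 36, 0], [-22.5, 6, 3, 42, 0], [-26, 6.9, 3.5, 48, 0], [-29.5, 7.9, 4, 54, 0], [-33, 8.8, 4.5, 60, 0]])

```text
time: 17.48
tool_pos: [0.3655, 0.1475, 0.2853]
eef_rot: [0.93, 0.368, 0.001, 0.0]
force: [0.9, 1.7, -3.8]
width: 0.518
```

```bash
python3 -c "
from h import *
st((.5524,-.196,.25),-20.1)"
```

```text
t17.48 pos [0.3655 0.1475 0.2853] yaw 43.2 z [ 0.001  0.    -1.   ] F [ 0.86  1.65 -3.85] w 0.518 q [ 0.35 -0.02  1.8  -0.    1.36  1.17]
shift cm [-9.88 37.84  3.54]
turn 63.3
```

Request:
carry_out(series=[[-0.9, 3.5, 0.5, 7, 0], [-1.9, 7.2, 1, 14, 0], [-2.9, 11, 1.5, 21, 0], [-3.9, 15, 2, 28, 0], [-5, 19, 2.5, 35, 0], [-6, 23, 3, 42, 0], [-7, 27, 3.5, 49, 0], [-8, 31, 3.5, 56, 0], [-9, 34.5, 3.5, 63, 0], [-9.5, 36.5, 3.5, 63.3, 0]])

```text
time: 18.32
tool_pos: [0.548, -0.1856, 0.2496]
eef_rot: [0.984, -0.176, 0.001, 0.001]
force: [0.9, 1.5, -3.3]
width: 0.517
```

Request:
carry_out(series=[[0, 0, 0, 0, 0], [0, 0, 0, 0, 0], [0, 0, 0, 0, 0]])

```text
time: 18.57
tool_pos: [0.546, -0.1809, 0.2499]
eef_rot: [0.985, -0.173, -0.001, -0.0]
force: [0.0, -0.3, -4.1]
width: 0.52
```

```bash
python3 -c "
from h import *
st((.5524,-.196,.13),-20.1)"
```

```text
t18.57 pos [ 0.546  -0.1809  0.2499] yaw -19.9 z [-0.001  0.001 -1.   ] F [ 0.02 -0.31 -4.06] w 0.520 q [-0.34  0.3   1.5   0.    1.34  1.58]
shift cm [ 1.13  1.2  11.98]
turn 0.2
```

Request:
carry_out(series=[[0.5, 0.5, 2, 0, 0], [1.1, 1.2, 4, 0, 0], [1.1, 1.2, 6, 0, 0], [1.1, 1.2, 8, 0, 0], [1.1, 1.2, 10, 0, 0], [1.1, 1.2, 11.5, 0, 0], [1.1, 1.2, 12, 0, 0], [1.1, 1.2, 12, 0, 0], [1.1, 1.2, 12, 0, 0], [1.1, 1.2, 12, 0, 0]])

```text
time: 19.4
tool_pos: [0.5536, -0.1964, 0.1318]
eef_rot: [0.985, -0.173, 0.002, 0.0]
force: [-0.6, -0.3, -4.2]
width: 0.523
```

Request:
carry_out(series=[[0, 0, 0, 0, 0], [0, 0, 0, 0, 0], [0, 0, 0, 0, 0], [0, 0, 0, 0, 0]])

```text
time: 19.73
tool_pos: [0.5528, -0.1966, 0.1306]
eef_rot: [0.985, -0.173, 0.0, 0.0]
force: [0.1, -0.4, -4.5]
width: 0.519
```

```bash
python3 -c "
from h import *
st((.5524,-.196,.13),-20.1)
for n in('side','top'): cv2.imwrite(f'pics/{n}10.png',manip.snapshot(n)[:,:,::-1])
crop('pics/side10.png','pics/side10a.png',290,120,110,115,5)
crop('pics/top10.png','pics/top10a.png',330,120,120,110,5)
st()
"
```

```text
t19.73 pos [ 0.5528 -0.1966  0.1306] yaw -19.9 z [ 0.001 -0.    -1.   ] F [ 0.11 -0.45 -4.46] w 0.519 q [-0.36  0.4   1.66 -0.    1.08  1.56]
shift cm [-0.06 -0.04  0.06]
turn 0.2
t19.83 pos [ 0.5527 -0.1966  0.1304] yaw -19.9 z [ 0. -0. -1.] F [ 0.19 -0.42 -5.27] w 0.522 q [-0.36  0.4   1.66 -0.    1.08  1.56]
```

View pics/side10a.png

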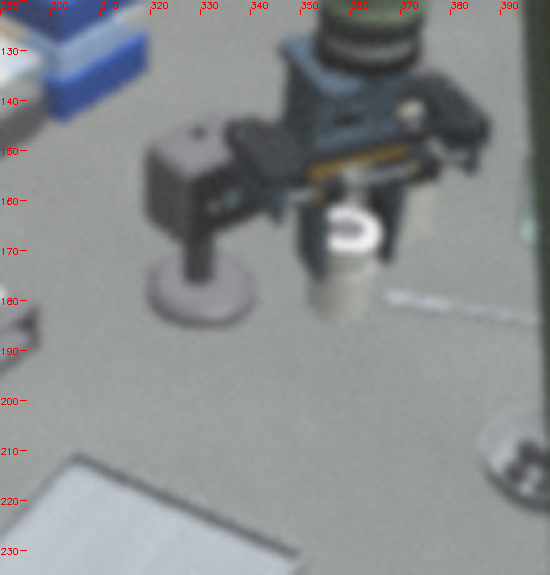

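View pics/top10a.png

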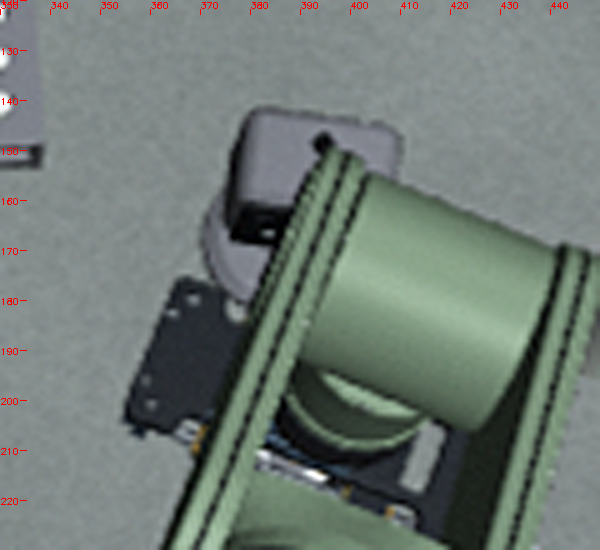

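View pics/side10.png

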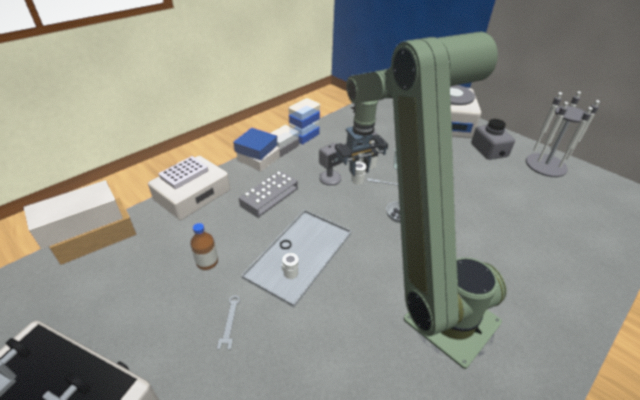

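The side view shows the jar upright in front of the scanner (lid at about (359.5,165.5)), the light jar upright on the tray (291,265) and nothing else disturbed. I'll check the lid pixel against the target.

```bash
python3 -c "
from h import *
R=.0265
print(proj('side',[[.5552,-.1975,.1593],[.5552,-.1975,.0893]]))
print(onz('side',(359.6,165.3),.1593))
st()
im=cv2.imread('pics/side10.png')
crop('pics/side10.png','pics/side10b.png',335,140,55,55,11)
"
```

```text
[[358.73527371 164.68421071]
 [357.11124765 179.6415359 ]]
[ 0.55054044 -0.19701202  0.1593    ]
t19.83 pos [ 0.5527 -0.1966  0.1304] yaw -19.9 z [ 0. -0. -1.] F [ 0.19 -0.42 -5.27] w 0.522 q [-0.36  0.4   1.66 -0.    1.08  1.56]
```

View pics/side10b.png

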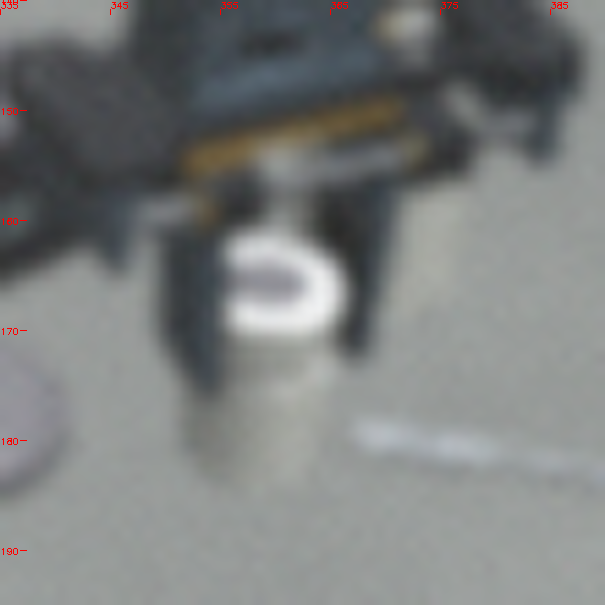

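The jar matches the target within a few mm and everything is steady. Handing in.

```bash
python3 -c "
from h import *
manip.sign_off(); st()"
```

```text
the job is handed in; nothing more can be done
the job is handed in; nothing more can be done
```

I lifted both jars in turn and handed the job in at about 20 s of the 70 s. The heavier jar is held in front of the scanner; `sign_off` gives no verdict.

- **Which is heavier:** the jar on the right read about 4.2 N and the one on the left about 1.9 N. I stood the left one back upright in its place on the tray.
- **Code direction:** I turned the code to the side camera. A fit over three turns put it 15.5° from the tool's direction, to within about 1–2°. The code faces away from both cameras at the final pose, so its angle there comes from this fit.
- **Final pose:** the jar is upright, with the code's centre about 115 mm above the bench and about 10 cm from the window. The code direction is about -4.4°, against a scanner yaw of about -4.6°. The fingers grip the lid, above the code.
- **Last checks:** the tool was within 1 mm of its target, and the force still showed the jar's weight. The last side picture shows the left jar and the sealing ring where they were, and nothing else looked disturbed. The lid's place in that picture was about 5 mm nearer the robot than calculated.
- **Disagreement:** the scanner's yaw came out at -2.9° from a corner fit and -4.5° to -4.9° from its edges. I used the edge value because the corners are rounded.

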